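# Turn over the tag of the measured cylinder barrel

### The job

The finned cylinder barrel has been measured: with the fingertips, gently push the flag of the tag stand next to it up and over its pivot, until it lies fully down on the other side and shows its other face. Do not pinch the flag or force it, leave the other stand's flag as it is, and do not move or pick up the engine parts or the wrench.

Things in the scene. Friction and masses are not known exactly. Their poses are not given: they have to be found in the camera images.
- left_pivot (a point): Middle of the horizontal hinge pin of the left tag stand (y > 0), 85 mm above the table. Its y axis runs along the pin, its z axis up; its -x axis points horizontally to the side, roughly towards the robot, where the flag lies at the start; +x to the side where a turned-over flag lies. The stand is screwed down: a dark steel foot 70 x 80 x 8 mm and two cheeks up to 95 mm, 24 mm long in x, 42 mm over their outsides.
- left_tip (a point): Middle of the free end edge of the left flag, 84 mm from the pin. The flag is one stiff aluminium plate 5 mm thick and 70 mm wide (along the pin), from 24 mm to 84 mm from the pin, with a 26 mm wide neck from there to the pin; 70 g. Nothing is under it beyond 35 mm from the pin, so a fingertip fits below its free end. One face has a raised bar, the other a raised ring (about 2 mm high).
- left_flag (a joint): Angle of the left flag about its pin, rad: 0 = level on the robot's side with the bar face up, 1.57 = upright, 3.14 = level on the far side with the ring face up; firm stops at 0 and 3.14. The hinge is stiff with friction (about 0.06 N m, i.e. about 1 N at the free end): the flag stays at whatever angle it is left, it does not fall over by itself, and pushing it takes only a few newtons. Starts between 0.1 and 0.4.
- right_pivot (a point): Middle of the horizontal hinge pin of the right tag stand (y < 0), 85 mm above the table. Its y axis runs along the pin, its z axis up; its -x axis points horizontally to the side, roughly towards the robot, where the flag lies at the start; +x to the side where a turned-over flag lies. The stand is screwed down: a dark steel foot 70 x 80 x 8 mm and two cheeks up to 95 mm, 24 mm long in x, 42 mm over their outsides.
- right_tip (a point): Middle of the free end edge of the right flag, 84 mm from the pin. The flag is one stiff aluminium plate 5 mm thick and 70 mm wide (along the pin), from 24 mm to 84 mm from the pin, with a 26 mm wide neck from there to the pin; 70 g. Nothing is under it beyond 35 mm from the pin, so a fingertip fits below its free end. One face has a raised bar, the other a raised ring (about 2 mm high).
- right_flag (a joint): Angle of the right flag about its pin, rad: 0 = level on the robot's side with the bar face up, 1.57 = upright, 3.14 = level on the far side with the ring face up; firm stops at 0 and 3.14. The hinge is stiff with friction (about 0.06 N m, i.e. about 1 N at the free end): the flag stays at whatever angle it is left, it does not fall over by itself, and pushing it takes only a few newtons. Starts between 0.1 and 0.4.
- barrel_center (a point): Centre of the finned cylinder barrel: brown cast iron, upright, with six round fins and an open bore at the top, 100 mm across and 100 mm high, 2.5 kg; centre 50 mm above the table. It stands on the outer side of one of the two tag stands (the same sign of y), which is its tag.
- head_center (a point): Centre of the cylinder head: flat brown cast-iron block 120 x 100 mm, 44 mm high with two short brass studs on top, 2 kg; centre 22 mm above the table. It stands on the outer side of the other tag stand.
- piston_center (a point): Centre of a bystander: upright aluminium piston, 54 mm diameter, 55 mm high, 0.3 kg; centre 27.5 mm above the table. Stands beyond the stands, between them.
- wrench: A bystander: steel wrench about 150 mm long, lying on the table on the robot's side, between the stands; origin in the middle of its underside, x along its length.
Mind the look-alikes: they are no part of the job. What is shaped like the part that bears barrel_center but orange, pink or purple is not meant.

How it is judged:
By the outcome, as a careful person would: the job done as asked, in the order asked, and still so for the second after the job is handed in, with the robot touching nothing.
It also fails if it takes over 40 s, if anything falls off the work surface, if the arm or the gripper's body presses on something with over 40 N, if the wrist force passes 120 N, or if a joint passes its speed limit or range.

### The arm

A 6-joint arm with a two-finger parallel gripper is mounted at the origin on the work surface. World frame = base frame: x ahead of the robot, y to its left, z up, the work surface at z = 0. Lengths are in m, angles in rad, forces in N, time in s.
With the tool pointing down it reaches from about 0.325 to 0.9 m from the base axis. Payload 6.1 kg.
Tool frame: the origin (TCP) lies midway between the tips of the shut fingers; the grasp point (between the pads) lies 19 mm behind it; x points along the fingers, y is the direction in which the jaws open and shut, and the axes are right-handed (so a half turn about x gives the same grasp; the last joint's range is limited). The gripper opens to 85 mm and grips with 20 to 120 N. Pads are 22 mm wide; open, the fingers measure 114 mm over their backs; the gripper's body (76 mm by 85 mm) begins 54 mm behind the grasp point. The pads swing forward as they close: fully open they stand 13 mm farther back than shut.
Start: joints at [-0.126, 0.22, 1.526, -0, 1.395, -0.126], TCP at [0.625, -0, 0.231] pointing down, gripper open.
Joint ranges: [-2.98, 2.98], [-0.91, 2.08], [0.09, 2.57], [-1.24, 4.39], [0.2, 2.65], [-2.68, 2.68]. Speed limits (rad/s): [2.57, 2.57, 3.01, 3.14, 3.14, 3.14].

### API

Orientations are given as [roll, pitch, yaw] about the fixed x, y, z axes, in that order (R = Rz(yaw) Ry(pitch) Rx(roll)).
In Python, from plant import movep, move_l, set_joints, gripper_to, hold, inverse_kinematics, observe, get_image, get_calibration, Unreachable, job_done gives the robot as it stands. Calls block until the motion is done:
- movep(position, orientation): joint-space move of the TCP to a pose.
- move_l(position, feed=0.15, rotation=None, max_force=None): straight line of the TCP; rotation=None keeps the orientation; feed is the mean speed in m/s. With max_force (N) it stops when the force on the tool has changed by that much, and returns True; else False.
- set_joints(angles): joint-space move.
- gripper_to(opening, f_grip=None): finger opening in m; f_grip is the grip in N (None keeps the last); returns when the fingers have stopped.
- hold(seconds).
- inverse_kinematics(position, orientation): joint angles nearest the present ones, or None.
- observe(): the state.
- get_image(name): name is "scene" or "side" or "wrist"; returns (picture, depth): 420x560x3 uint8, red, green, blue; 420x560 float32, m along the optical axis (not along the pixel's ray), 0 where there is no reading.
- get_calibration(name): a dict with "intrinsics" (3x3 intrinsics, pixels), "world_from_camera" (4x4, takes a point from camera to world coordinates). Camera axes: x right, y down, z forward; pixel columns grow to the right and rows downward; lengths in m; the calibration is good to about 2 mm. A picture is of the moment at which its call begins: read the wrist's pose just before it. get_calibration takes no time and is no camera call; for the wrist camera it gives the pose at the moment of the call.
A pose or a line that the arm cannot do raises Unreachable and nothing moves.
- job_done(): hands the job in, once; it reports no verdict.
The state is a dict: "time_s": time; "q": joint angles; "joint_velocities": joint speeds; "joint_torque": joint torques, N m; "eef_pos": TCP position; "tcp_rot": TCP orientation; "ft_force": force on the tool from outside, world axes, zero at the start; "torque": the same for the moment, N m; "opening": finger opening in m.
Only numpy, scipy, OpenCV 4.12 (cv2) and the standard library are available. Lean on these libraries where they do the work, as an engineer would, in place of code of your own. Each camera call takes 0.05 s, during which the arm holds its last target.

## Working session

There is one attempt and no reset: what is moved stays moved. The work goes in short steps, each a Python script; the robot and the scene stay as the last script left them, time stands still between calls to the robot, and variables do not carry over. Pictures are saved under pics/ and viewed, and the job is handed in when it is done.

```bash
mkdir -p pics; ls; python3 - <<'E'
from plant import *
import cv2,numpy as np
for n in("scene","side"):
    im,d=get_image(n); cv2.imwrite(f"pics/{n}0.png",im[:,:,::-1]); np.savez(f"pics/{n}0.npz",im=im,d=d)
    c=get_calibration(n); print(n,np.round(c["intrinsics"],1).tolist(),np.round(c["world_from_camera"],3).tolist())
o=observe();print({k:np.round(v,3).tolist() for k,v in o.items()})
E
```

```text
pics
scene [[545.5, 0.0, 277.8], [0.0, 545.5, 208.1], [0.0, 0.0, 1.0]] [[0.468, 0.713, -0.523, 1.304], [0.884, -0.369, 0.287, -0.297], [0.012, -0.597, -0.803, 1.252], [0.0, 0.0, 0.0, 1.0]]
side [[542.5, 0.0, 268.0], [0.0, 542.5, 198.9], [0.0, 0.0, 1.0]] [[-0.719, -0.427, 0.548, -0.333], [-0.695, 0.442, -0.567, 0.999], [-0.001, -0.789, -0.615, 1.053], [0.0, 0.0, 0.0, 1.0]]
{'time_s': 0.1, 'q': [-0.126, 0.221, 1.528, 0.0, 1.395, -0.126], 'joint_velocities': [0.001, -0.002, -0.003, 0.001, 0.001, -0.001], 'joint_torque': [0.001, -49.824, -39.055, -0.0, 0.006, -0.0], 'eef_pos': [0.624, 0.0, 0.23], 'tcp_rot': [-1.698, 1.569, 3.014], 'ft_force': [-0.161, 0.108, 0.138], 'torque': [0.0, -0.041, -0.004], 'opening': 0.086}
```

View pics/scene0.png

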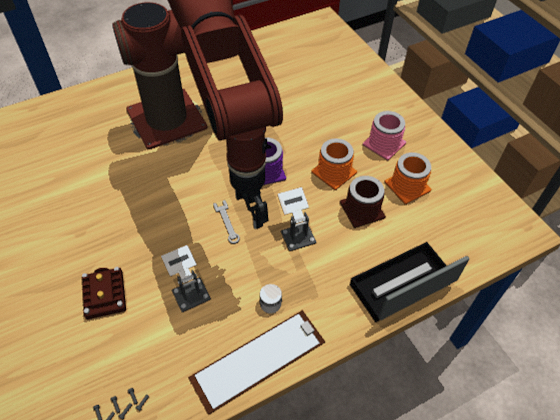

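View pics/side0.png

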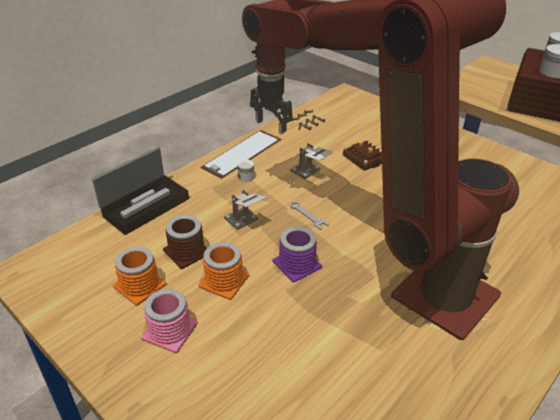

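Barrel candidates in the scene view are dark brown (365,200), orange (336,163) and (411,176), pink (387,134) and purple (268,160). The brown one matches the description. The stand beside it is at (297,225), with its flag at (293,203). The other stand, at (188,280), is next to the brown head at (103,292). I'll check this in a close crop and measure.

```bash
cat > h.py <<'E'
from plant import *
import cv2,numpy as np
def load(n):
    z=np.load(f"pics/{n}.npz"); return z['im'],z['d']
def cloud(d,c):
    K=np.array(c["intrinsics"]);T=np.array(c["world_from_camera"])
    v,u=np.mgrid[:d.shape[0],:d.shape[1]]
    P=np.stack([(u-K[0,2])/K[0,0]*d,(v-K[1,2])/K[1,1]*d,d],-1)
    return P@T[:3,:3].T+T[:3,3]
E
python3 - <<'E'
from h import *
im,d=load("scene0"); s,ds=load("side0")
a=cv2.resize(im[140:260,240:400],(560,420),interpolation=cv2.INTER_CUBIC)
b=cv2.resize(s[175:275,155:285],(546,420),interpolation=cv2.INTER_CUBIC)
cv2.imwrite("pics/crop1.png",a[:,:,::-1]);cv2.imwrite("pics/crop2.png",b[:,:,::-1])
for n,i,D,boxes in(("scene",im,d,dict(L=(275,185,315,250),R=(160,245,212,310),barrel=(342,172,388,226))),("side",s,ds,dict(L=(220,185,270,230),R=(288,140,335,182),barrel=(160,212,210,266)))):
    P=cloud(D,get_calibration(n)); hsv=cv2.cvtColor(i,cv2.COLOR_RGB2HSV)
    for k,(x0,y0,x1,y1) in boxes.items():
        m=np.zeros(D.shape,bool);m[y0:y1,x0:x1]=1; m&=D>0
        if k=='barrel':
            q=P[m&(P[...,2]>.09)&(P[...,2]<.11)]; print(n,k,len(q),q.min(0).round(3),q.max(0).round(3)); continue
        q=P[m&(hsv[...,2]>150)&(hsv[...,1]<60)&(P[...,2]>.06)]
        c=q.mean(0);w,V=np.linalg.eigh(np.cov((q-c).T)); nrm=V[:,0]*np.sign(V[2,0])
        print(n,k,'plate',len(q),c.round(4),'n',nrm.round(3),'sd',np.sqrt(w).round(4), 'range',q.min(0).round(3),q.max(0).round(3))
        dk=P[m&(hsv[...,2]<110)&(P[...,2]>.08)&(P[...,2]<.1)]
        if len(dk):print('   cheeks',len(dk),dk.mean(0).round(4),dk.min(0).round(3),dk.max(0).round(3))
        ft=m&(hsv[...,2]<110)&(P[...,2]>.003)&(P[...,2]<.015)
        r=P[ft]; 
        if len(r)>10: print('   foot',len(r),cv2.minAreaRect(r[:,:2].astype(np.float32)))
E
```

```text
scene L plate 585 [0.5622 0.1581 0.1023] n [ 0.351 -0.044  0.935] sd [0.003  0.0186 0.0253] range [0.519 0.123 0.078] [0.615 0.197 0.121]
   cheeks 56 [0.6055 0.1517 0.0898] [0.589 0.127 0.08 ] [0.62  0.176 0.098]
   foot 461 ((0.5915870666503906, 0.14997261762619019), (0.08789579570293427, 0.09380887448787689), 81.75163269042969)
scene R plate 533 [ 0.5833 -0.1736  0.0932] n [ 0.135 -0.007  0.991] sd [0.0026 0.0191 0.0216] range [ 0.546 -0.209  0.083] [ 0.636 -0.141  0.104]
   cheeks 162 [ 0.6044 -0.1765  0.0925] [ 0.569 -0.2    0.08 ] [ 0.645 -0.152  0.1  ]
   foot 604 ((0.6216719746589661, -0.17431247234344482), (0.08245626837015152, 0.0927998423576355), 88.96784973144531)
scene barrel 485 [0.558 0.311 0.09 ] [0.655 0.406 0.106]
side L plate 192 [0.5533 0.1648 0.1043] n [ 0.337 -0.05   0.94 ] sd [0.0015 0.0193 0.0259] range [0.515 0.129 0.085] [0.606 0.203 0.12 ]
   cheeks 27 [0.5976 0.1602 0.0892] [0.581 0.134 0.08 ] [0.613 0.19  0.095]
   foot 291 ((0.5972630977630615, 0.15557202696800232), (0.08402961492538452, 0.06446926295757294), 82.24253845214844)
side R plate 106 [ 0.5789 -0.1551  0.093 ] n [ 0.126 -0.018  0.992] sd [0.0021 0.0122 0.0227] range [ 0.544 -0.206  0.085] [ 0.62  -0.134  0.1  ]
   cheeks 65 [ 0.6049 -0.1706  0.0903] [ 0.566 -0.195  0.08 ] [ 0.641 -0.144  0.098]
   foot 203 ((0.6313280463218689, -0.17854662239551544), (0.09793207049369812, 0.08571245521306992), 89.97979736328125)
side barrel 540 [0.44  0.314 0.09 ] [0.652 0.412 0.105]
```

```bash
python3 -c "
import cv2,numpy as np
a=cv2.imread('pics/crop1.png');b=cv2.imread('pics/crop2.png')
a=cv2.resize(a,(400,300));b=cv2.resize(b,(390,300));cv2.imwrite('pics/crops.png',np.hstack([a,b]))"
```

```text
(no output)
```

View pics/crops.png

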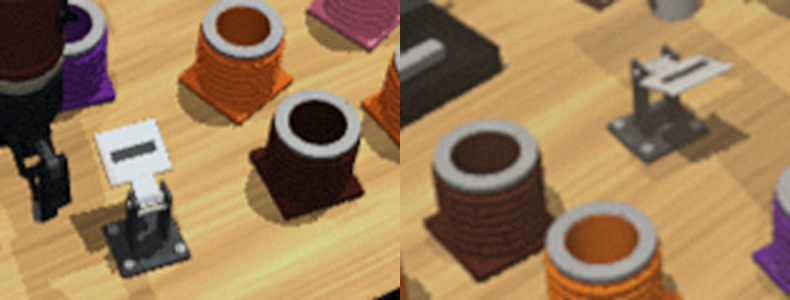

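The close crop confirms the brown barrel and its (left) stand. Next I'll get a close wrist look for the pivot, locate the nearby obstacles and check IK for a forward-pointing tool.

```bash
python3 - <<'E'
from h import *
im,d=load("scene0"); s,ds=load("side0")
P=cloud(ds,get_calibration("side"))
for k,(x0,y0,x1,y1) in dict(purple=(275,225,322,278),orange=(203,242,248,295)).items():
    m=np.zeros(ds.shape,bool);m[y0:y1,x0:x1]=1
    h=cv2.cvtColor(s,cv2.COLOR_RGB2HSV)
    q=P[m&(P[...,2]>.09)&(P[...,2]<.11)&(h[...,1]<70)]; print(k,np.median(q,0).round(3),q.min(0).round(3),q.max(0).round(3))
gripper_to(0.0)
movep([0.53,0.14,0.33],[0,np.pi/2,0.0])
print(observe()['tcp_rot'],observe()['time_s'])
c=get_calibration("wrist"); im,d=get_image("wrist")
cv2.imwrite("pics/wrist1.png",im[:,:,::-1]); np.savez("pics/wrist1.npz",im=im,d=d,K=c["intrinsics"],T=c["world_from_camera"])
ex=np.array([.990,-.137,0]); piv=np.array([.597,.154,.085])
for p in(0,.2,.4,.7,1.,1.3):
    for dx,z in((-.06,.085),(-.02,.16),(.06,.12)):
        pos=piv+ex*dx;pos[2]=z
        for roll in (0,np.pi):
            r=inverse_kinematics(pos.tolist(),[roll,p,-.137])
            print(p,dx,z,roll>0,None if r is None else np.round(r,2).tolist())
E
```

```text
purple [0.344 0.189 0.098] [0.301 0.136 0.09 ] [0.393 0.232 0.104]
orange [0.44  0.369 0.098] [0.398 0.317 0.09 ] [0.492 0.412 0.103]
[-2.50266687  1.57040476 -2.50420448] 2.075
0 -0.06 0.085 False [0.52, 0.67, 2.33, 3.8, 1.45, 1.48]
0 -0.06 0.085 True [0.52, 0.67, 2.33, 3.8, 1.45, -1.66]
0 -0.02 0.16 False [0.44, 0.4, 2.37, 3.75, 1.26, 1.36]
0 -0.02 0.16 True [0.44, 0.4, 2.37, 3.75, 1.26, -1.78]
0 0.06 0.12 False [0.32, 0.59, 2.2, 3.63, 1.26, 1.41]
0 0.06 0.12 True [0.32, 0.59, 2.2, 3.63, 1.26, -1.73]
0.2 -0.06 0.085 False [0.5, 0.41, 2.41, 3.85, 1.12, 1.36]
0.2 -0.06 0.085 True [0.5, 0.41, 2.41, 3.85, 1.12, -1.78]
0.2 -0.02 0.16 False [0.43, 0.16, 2.42, 3.86, 0.91, 1.2]
0.2 -0.02 0.16 True [0.43, 0.16, 2.42, 3.86, 0.91, -1.94]
0.2 0.06 0.12 False [0.31, 0.39, 2.25, 3.7, 0.93, 1.31]
0.2 0.06 0.12 True [0.31, 0.39, 2.25, 3.7, 0.93, -1.84]
0.4 -0.06 0.085 False [0.46, 0.18, 2.44, 3.98, 0.77, 1.16]
0.4 -0.06 0.085 True [0.46, 0.18, 2.44, 3.98, 0.77, -1.98]
0.4 -0.02 0.16 False [0.39, -0.03, 2.41, 4.13, 0.59, 0.89]
0.4 -0.02 0.16 True [0.39, -0.03, 2.41, 4.13, 0.59, -2.25]
0.4 0.06 0.12
[... 288 characters left out ...]
 -0.06 0.085 False [0.28, -0.05, 2.23, -0.5, 0.48, -0.76]
1.0 -0.06 0.085 True [0.28, -0.05, 2.23, -0.5, 0.48, 2.38]
1.0 -0.02 0.16 False [0.25, -0.11, 2.11, -0.35, 0.63, -0.95]
1.0 -0.02 0.16 True [0.25, -0.11, 2.11, -0.35, 0.63, 2.19]
1.0 0.06 0.12 False [0.19, 0.13, 1.97, -0.35, 0.53, -0.99]
1.0 0.06 0.12 True [0.19, 0.13, 1.97, -0.35, 0.53, 2.15]
1.3 -0.06 0.085 False [0.21, 0.06, 2.03, -0.13, 0.8, -1.15]
1.3 -0.06 0.085 True [0.21, 0.06, 2.03, -0.13, 0.8, 1.99]
1.3 -0.02 0.16 False [0.18, 0.04, 1.89, -0.1, 0.96, -1.21]
1.3 -0.02 0.16 True [0.18, 0.04, 1.89, -0.1, 0.96, 1.94]
1.3 0.06 0.12 False [0.14, 0.25, 1.73, -0.09, 0.9, -1.25]
1.3 0.06 0.12 True [0.14, 0.25, 1.73, -0.09, 0.9, 1.89]
```

View pics/wrist1.png

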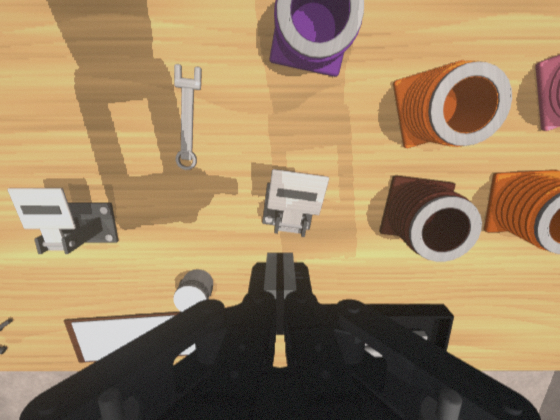

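The dark brown barrel is at wrist pixel (440,220), with its stand's flag at (297,190). The purple look-alike stands right behind the flag, so I'll come in from the inner side, with the fingers tilted along the pin. First I'll pin down the pivot.

```bash
python3 - <<'E'
from h import *
z=np.load("pics/wrist1.npz"); im,d=z['im'],z['d']
P=cloud(d,dict(intrinsics=z['K'],world_from_camera=z['T']))
h=cv2.cvtColor(im,cv2.COLOR_RGB2HSV)
m=np.zeros(d.shape,bool);m[160:242,255:335]=1;m&=d>0
q=P[m&(P[...,2]>.0875)&(P[...,2]<.14)]
print(len(q),q.min(0).round(3),q.max(0).round(3))
pl=P[m&(h[...,2]>130)&(h[...,1]<60)&(P[...,2]>.096)]
for _ in range(3):
    c=pl.mean(0);w,V=np.linalg.eigh(np.cov((pl-c).T));n=V[:,0]*np.sign(V[2,0]);pl=pl[abs((pl-c)@n)<.003]
yaw=np.arctan2(n[1],n[0]);th=np.arccos(n[2]);print('n',n.round(3),'yaw',yaw,'th',th,len(pl),c)
rect=cv2.minAreaRect(((pl-c)@np.stack([np.cross([0,0,1],n)/np.sin(th),np.cross(n,np.cross([0,0,1],n))/np.sin(th)],1)).astype(np.float32));print('plate rect',rect)
for yaw in(yaw,-.137):
  ex=np.array([np.cos(yaw),np.sin(yaw),0]);ey=np.array([-ex[1],ex[0],0])
  a,b=pl@ex,pl@ey
  lo=a<np.percentile(a,45); 
  print('yaw',yaw,'tip a',np.percentile(a,[.5,1,2]),'edges b',np.percentile(b[lo],[1,99]),'width',np.ptp(b[lo]), 'z tip',np.percentile(pl[:,2],[98,99.5]))
  at=np.percentile(a,.7);bm=np.percentile(b[lo],[1,99]).mean()
  ap=at+.084*np.cos(th)+.0025*np.sin(th); piv=ap*ex+bm*ey;print('pivot',piv, 'z check tip',.085+.084*np.sin(th)+.0025*np.cos(th))
mf=m.copy(); mf[160:250,255:335]=1
f=P[mf&(h[...,2]<110)&(P[...,2]>.004)&(P[...,2]<.013)];print('foot',len(f),cv2.minAreaRect(f[:,:2].astype(np.float32)) if len(f)>5 else 0)
ck=P[m&(h[...,2]<110)&(P[...,2]>.088)&(P[...,2]<.1)&(P[...,0]>.58)];print('cheek',len(ck),ck.min(0),ck.max(0))
for p in(.5,.7,.8,1.0):
  for roll in(0,np.pi):
    for dyaw in(0,-.4):
      out=[]
      for dx,zz in((-.06,.064),(-.02,.15),(.06,.10)):
        pos=np.array([.597,.154,0])+dx*np.array([.99,-.137,0]);pos[2]=zz;pos[1]-=.02
        r=inverse_kinematics(pos.tolist(),[roll,p,np.pi/2-.137+dyaw]);out.append(None if r is None else np.round(r,2).tolist())
      print(p,roll>0,dyaw,out)
E
```

```text
2631 [0.52  0.122 0.088] [0.616 0.197 0.118]
n [ 0.347 -0.048  0.937] yaw -0.13788875206229192 th 0.3577545816329182 1800 [0.54842236 0.16022003 0.10723117]
plate rect ((0.00047822296619415283, -0.0028221942484378815), (0.059742704033851624, 0.0698937326669693), 89.63357543945312)
yaw -0.13788875206229192 tip a [0.49666076 0.49681262 0.49716454] edges b [0.20051932 0.26816975] width 0.06990195452733661 z tip [0.11607027 0.11652452]
pivot [0.60305724 0.15290428 0.        ] z check tip 0.11675615049956618
yaw -0.137 tip a [0.49687398 0.497018   0.49738587] edges b [0.2000738  0.26772653] width 0.06990331000451758 z tip [0.11607027 0.11652452]
pivot [0.60304672 0.15297431 0.        ] z check tip 0.11675615049956618
foot 189 ((0.5964052081108093, 0.15306560695171356), (0.07802282273769379, 0.05777076259255409), 81.6777572631836)
cheek 107 [0.58679663 0.13248224 0.08814665] [0.61391389 0.17433514 0.09628034]
0.5 False 0 [[-0.44, 0.49, 1.94, 1.02, 1.38, 2.26], [-0.42, 0.39, 1.85, 1.01, 1.46, 2.43], [-0.38, 0.62, 1.63, 1.03, 1.44, 2.44]]
0.5 False -0.4 [[-0.47, 0.31, 2.22, 1.32, 1.13, 2.25]
[... 894 characters left out ...]
5], [-0.29, 0.49, 1.64, 0.8, 1.28, 2.64]]
0.8 False -0.4 [[-0.32, 0.13, 2.2, 1.02, 0.93, 2.66], None, None]
0.8 True 0 [[-0.33, 0.32, 1.97, 0.83, 1.19, -0.65], [-0.31, 0.25, 1.85, 0.79, 1.31, -0.49], [-0.29, 0.49, 1.64, 0.8, 1.28, -0.51]]
0.8 True -0.4 [[-0.32, 0.13, 2.2, 1.02, 0.93, -0.48], [-0.31, 0.04, 2.08, 0.91, 1.03, -0.27], [-0.28, 0.31, 1.89, 0.95, 0.97, -0.32]]
1.0 False 0 [None, None, None]
1.0 False -0.4 [None, None, None]
1.0 True 0 [[-0.22, 0.24, 1.96, 0.65, 1.09, -0.44], [-0.22, 0.19, 1.83, 0.61, 1.24, -0.32], [-0.21, 0.43, 1.63, 0.62, 1.2, -0.34]]
1.0 True -0.4 [[-0.21, 0.09, 2.14, 0.74, 0.86, -0.15], [-0.2, 0.03, 2.0, 0.65, 1.01, 0.01], [-0.19, 0.28, 1.82, 0.68, 0.94, -0.04]]
```

The plate measures 59.7 x 69.9 mm (given: 60 x 70). The tip height agrees to 0.3 mm and the flag angle is 0.36. Pivot is about (0.602, 0.153) with yaw -0.138. Now I'll approach beneath the free end from the inner side.

```bash
cat >> h.py <<'E'
yaw=-.138; PIV=np.array([.602,.153,.085])
EX=np.array([np.cos(yaw),np.sin(yaw),0]);EY=np.array([-EX[1],EX[0],0]);EZ=np.array([0,0,1.])
ROT=[np.pi,.7,np.pi/2+yaw]
def loc(x,y,z): return (PIV+x*EX+y*EY+z*EZ).tolist()
def tcp(th,r=.060,h=.015,y=-.018):
    s,c=np.sin(th),np.cos(th)
    return loc(-r*c-(.0025+h)*s, y, r*s-(.0025+h)*c-(.035+y)*np.tan(.7))
def st(t=''):
    o=observe();print(t,round(o['time_s'],2),np.round(o['eef_pos'],4),'F',np.round(o['ft_force'],1))
def snap(n,name):
    im,d=get_image(n);cv2.imwrite(f"pics/{name}.png",im[:,:,::-1]);np.savez(f"pics/{name}.npz",im=im,d=d)
E
python3 - <<'E'
from h import *
a=np.array(tcp(.1)); b=a-.06*EY
movep((b+[0,0,.17]).tolist(),ROT); st('high')
move_l(b.tolist(),feed=.15,max_force=15); st('low')
print(move_l(a.tolist(),feed=.08,max_force=8)); st('under')
snap("scene","s1");snap("side","d1")
a=cv2.imread("pics/s1.png")[130:280,200:400];b=cv2.imread("pics/d1.png")[120:270,170:370]
cv2.imwrite("pics/both1.png",np.hstack([cv2.resize(a,(400,300)),cv2.resize(b,(400,300))]))
E
```

```text
high 3.0 [0.5307 0.0838 0.2295] F [ 0.7 -1.  -0.1]
low 4.28 [0.531  0.0841 0.06  ] F [ 1.   0.2 -0.3]
False
under 5.18 [0.5387 0.1436 0.0592] F [ 0.3 -0.4 -0.3]
```

View pics/both1.png

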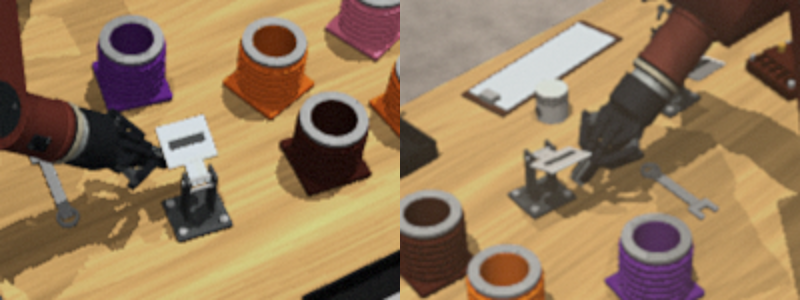

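The fingertips are under the plate's inner edge (left crop (170,165), right crop (580,170)), and the flag hasn't moved. I'll start the arc and check it at half way.

```bash
python3 - <<'E'
from h import *
for th in np.arange(.3,1.61,.2):
    hit=move_l(tcp(th),feed=.06,max_force=12); st(f'{th:.2f} {hit}')
    if hit: break
snap("scene","s2");snap("side","d2")
a=cv2.imread("pics/s2.png")[130:280,200:400];b=cv2.imread("pics/d2.png")[120:270,170:370]
cv2.imwrite("pics/both2.png",np.hstack([cv2.resize(a,(400,300)),cv2.resize(b,(400,300))]))
E
```

```text
0.30 False 5.64 [0.5382 0.1434 0.0724] F [-0.4 -0.5  0.2]
0.50 False 6.0 [0.5394 0.1435 0.0847] F [-0.  -0.4  0.6]
0.70 False 6.36 [0.5434 0.143  0.0966] F [-0.2 -0.2 -0.1]
0.90 False 6.72 [0.5496 0.1421 0.1074] F [-0.2 -0.5  0.1]
1.10 False 7.08 [0.5578 0.1409 0.1168] F [-0.4  0.4  1.5]
1.30 False 7.43 [0.5676 0.1396 0.1243] F [0.  0.1 0.4]
1.50 False 7.79 [0.5787 0.138  0.1297] F [ 0.8 -0.4  0.3]
```

View pics/both2.png

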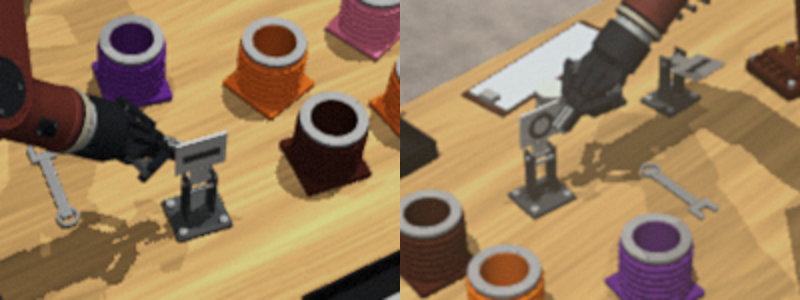

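The flag is near upright: the bar face shows in the left crop at (205,155) and the ring face in the right crop at (540,125). The fingers are behind it and forces are tiny. I'll continue over the top and press gently down to the stop.

```bash
python3 - <<'E'
from h import *
hit=False
for th in np.arange(1.7,2.81,.2):
    hit=move_l(tcp(th),feed=.06,max_force=10); st(f'{th:.2f} {hit}')
    if hit: break
if not hit:
    p=np.array(tcp(2.7)); hit=move_l((p-[0,0,.03]).tolist(),feed=.03,max_force=5); st(f'down {hit}')
snap("scene","s3");snap("side","d3")
a=cv2.imread("pics/s3.png")[130:280,200:400];b=cv2.imread("pics/d3.png")[120:270,170:370]
cv2.imwrite("pics/both3.png",np.hstack([cv2.resize(a,(400,300)),cv2.resize(b,(400,300))]))
E
```

```text
1.70 False 8.25 [0.5906 0.1364 0.1327] F [ 0.6  0.1 -0.2]
1.90 False 8.61 [0.6029 0.1346 0.1332] F [ 0.6 -0.4  0.4]
2.10 False 8.97 [0.6151 0.133  0.1313] F [-1.1 -0.2 -0.4]
2.30 False 9.32 [0.6266 0.1314 0.1269] F [-0.5  0.1 -0.5]
2.50 False 9.68 [0.637  0.13   0.1203] F [-0.3 -0.3 -0.9]
2.70 False 10.04 [0.6459 0.1287 0.1117] F [ 0.2 -0.2  0.4]
down True 10.71 [0.6461 0.1288 0.0939] F [-0.7 -1.1  4.6]
```

View pics/both3.png

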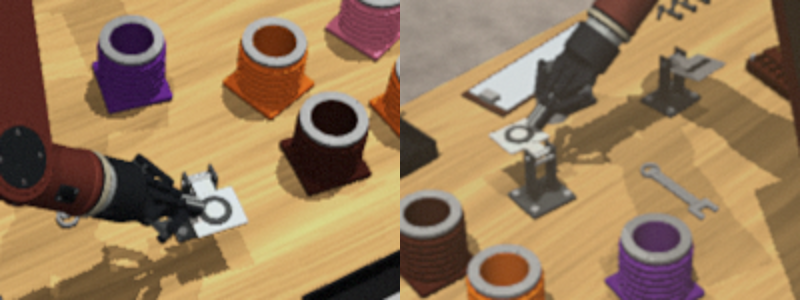

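The flag is over, showing the ring face (left crop (217,208)). I'll retreat and measure the angle.

```bash
python3 - <<'E'
from h import *
p=np.array(observe()['eef_pos']); move_l((p+[0,0,.06]-.03*EY).tolist(),feed=.08)
p=np.array(observe()['eef_pos']); move_l((p+[-.05,-.06,.12]).tolist(),feed=.2)
movep([0.53,0.10,0.36],[0,np.pi/2,0.0]); hold(.3); st()
for n,box in(("scene",(280,205,325,250)),("side",(205,178,250,215)),("wrist",None)):
    c=get_calibration(n);im,d=get_image(n);cv2.imwrite(f"pics/{n}9.png",im[:,:,::-1])
    P=cloud(d,c);h=cv2.cvtColor(im,cv2.COLOR_RGB2HSV)
    q=P-PIV; x=q@EX;y=q@EY
    for tag,sel in(('far',(x>.028)&(x<.09)&(abs(y)<.036)&(q[...,2]>-.03)&(q[...,2]<.05)&(d>0)),):
        f=P[sel&(h[...,1]<60)&(h[...,2]>120)]
        if len(f)<30: print(n,'few',len(f));continue
        for _ in range(3):
            m=f.mean(0);w,V=np.linalg.eigh(np.cov((f-m).T));nn=V[:,0]*np.sign(V[2,0]);f=f[abs((f-m)@nn)<.004]
        print(n,len(f),m.round(4),'n',nn.round(3),'tilt about pin',round(float(np.arctan2(nn@EX,nn[2])),3))
E
python3 - <<'E'
import cv2,numpy as np
a=cv2.imread('pics/scene9.png');b=cv2.imread('pics/wrist9.png')
cv2.imwrite('pics/fin.png',np.hstack([cv2.resize(a,(400,300)),cv2.resize(b,(400,300))]))
E
```

```text
13.95 [0.53   0.0991 0.3588] F [-0.5  0.5 -0.1]
scene 315 [0.659  0.1444 0.0871] n [ 0.007 -0.001  1.   ] tilt about pin 0.007
side 156 [0.6562 0.1499 0.0862] n [0.001 0.004 1.   ] tilt about pin 0.001
wrist 1031 [0.6538 0.1484 0.0871] n [-0.004  0.002  1.   ] tilt about pin -0.004
```

View pics/fin.png

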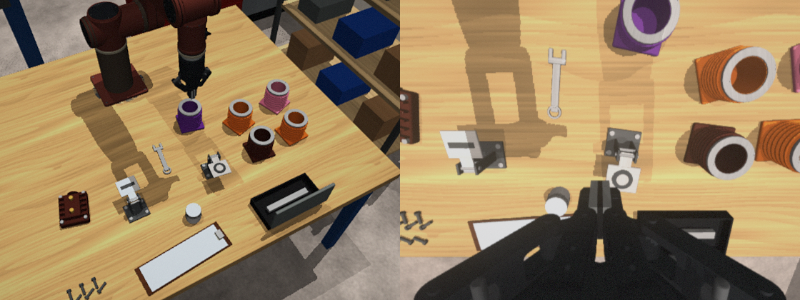

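All three cameras show the left flag level on the far side with the ring face up (right half of the picture, (622,180)). The right flag still shows its bar, and the parts and wrench are where they were.

```bash
python3 -c "
from plant import *
job_done(); print(observe()['time_s'])"
```

```text
the job is handed in; nothing more can be done
the job is handed in; nothing more can be done
```

The left stand's flag, the one next to the brown barrel, is fully over on the far side with the ring face up, and I've handed the job in. I pushed it with the closed fingertips from under its free end, up and over the pin, then gently down until the force rose by 5 N at the stop.

**Last checks**
- **Flag angle:** after the arm backed off, the three cameras put the plate within 0.007 rad of level. Its top face was at 86–87 mm, against an expected 87.5 mm.
- **Other things:** in the final pictures the right flag still shows its bar, and the barrel, head, piston and wrench look unmoved. I judged these by eye and did not measure them.
- **Forces and time:** the readings I took during the push were under 5 N at the wrist. The clock stood at about 14 s just before hand-in.

No check failed or disagreed.

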